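# Clamp a board carrier in the test fixture and start the test

## Robot

A 7-joint arm with a two-finger parallel gripper is mounted at the origin on the work surface. World frame = base frame: x ahead of the robot, y to its left, z up, the work surface at z = 0. Lengths are in m, angles in rad, forces in N, time in s.
With the tool pointing down it reaches from about 0.35 to 0.9 m from the base axis. Payload 8.1 kg.
Tool frame: the origin (TCP) lies at the very end of the fingers, on their centre line; the grasp point (between the pads) lies 19 mm behind it (r.pinch_z is the distance from the TCP to the grasp point, in m); z points along the fingers, y is the direction in which the jaws open and shut (so a half turn about z gives the same grasp; the last joint's range is limited). The gripper opens to 85 mm and grips with 20 to 120 N. Pads are 22 mm wide; open, the fingers measure 114 mm over their backs; the gripper's body (76 mm by 85 mm) begins 54 mm behind the grasp point. The pads swing forward as they close: fully open they stand 13 mm farther back than shut.
Start: joints at [1.23, 0.434, 0.025, 1.573, -0.012, 1.134, -0.075], TCP at [0.147, -0.607, 0.231] pointing down, gripper open.
Joint ranges: [-2.62, 2.62], [-0.44, 2.09], [-1.27, 1.32], [0.08, 2.57], [-1.32, 4.46], [0.12, 2], [-2.74, 2.74]. Speed limits (rad/s): [2.22, 2.22, 3.01, 3.01, 3.14, 3.14, 3.14].

## Interface

Orientations are given as a unit quaternion [x, y, z, w].
In Python, from cell import r gives the robot as it stands. Calls block until the motion is done:
- r.reach(position, orientation): joint-space move of the TCP to a pose.
- r.movel(position, vel=0.15, attitude=None): straight line of the TCP; attitude=None keeps the orientation; vel is the mean speed in m/s.
- r.set_joints(angles): joint-space move.
- r.gripper_to(opening, strength=None): finger opening in m; strength is the grip in N (None keeps the last); returns when the fingers have stopped.
- r.dwell(seconds).
- r.inverse_kinematics(position, orientation): joint angles nearest the present ones, or None.
- r.snapshot(name): name is "scene" or "top" or "wrist"; returns the picture (420x560x3 uint8, red, green, blue); there is no depth.
- r.camera_model(name): a dict with "fx", "fy", "cx", "cy" (pixels), "pose" (4x4, takes a point from camera to world coordinates); the wrist camera has in their place "tool_from_camera" (4x4, takes a point from camera to tool coordinates, whose origin is the TCP and whose axes are the flange's). Camera axes: x right, y down, z forward; pixel columns grow to the right and rows downward; lengths in m; the calibration is good to about 2 mm. A picture is of the moment at which its call begins: read the wrist's pose just before it. camera_model takes no time and is no camera call.
A pose or a line that the arm cannot do raises r.PlanningError and nothing moves.
- r.finish_job(): hands the job in, once; it reports no verdict.
Readings, each from a call of its own:
- r.get_time(): time.
- r.get_joint_positions(): joint angles.
- r.get_joint_velocities(): joint speeds.
- r.get_joint_efforts(): joint torques, N m.
- r.get_ee_pos(): TCP position.
- r.get_tool_rot(): TCP orientation.
- r.get_wrist_force(): force on the tool from outside, world axes, zero at the start.
- r.get_wrist_torque(): the same for the moment, N m.
- r.get_finger_gap(): finger opening in m.
Only numpy, scipy, OpenCV 4.12 (cv2) and the standard library are available. Lean on these libraries where they do the work, as an engineer would, in place of code of your own. Each camera call takes 0.05 s, during which the arm holds its last target.

## Task

Get the board test running: push the board carrier by its yellow tab along the rails until it is fully home against the block at the back, then push the toggle clamp's red handle down past its dead point until it snaps into lock and the pad presses on the carrier, and then press the green start button right down and let it go. Only push and press: do not grip the handle or the tab, do not lift the carrier off its bed, and leave the loose things round about where they are.

Things in the scene. Friction and masses are not known exactly. Their poses are not given: they have to be found in the camera images.
- fixture: Test fixture, fixed: grey cabinet 220 (x) x 260 (y) x 45 mm with an aluminium deck. Origin: centre of its underside. x: from its front (the robot's side, to 20 deg) to its back, y left, z up. Left half of the deck: black rails along x (16 mm high, 12 wide, 87 apart, centred at y = +60 mm), open in front, ending at a stop block 30 mm high. Right half: toggle clamp and, near the front, start button.
- carrier: Loose board carrier on the deck between the rails, 25 to 60 mm short of home: black tray 100 (x) x 84 (y) x 8 mm with a green board, 0.15 to 0.3 kg. An aluminium pressure bar (20 x 80 mm, top 20 mm over the deck) crosses it 15 mm behind the middle; an upright yellow tab 60 wide, 5 thick, 36 mm high stands on its front edge. Origin: centre of its underside; axes as the fixture's, slides home to +x.
- carrier_tab (a point): Centre of the carrier's yellow tab: 47.5 mm in front of the carrier's origin, 18 mm above the deck. The tab's front face, to be pushed, lies 2.5 mm nearer to the front (-x).
- carrier_home (a point): Point on the deck where the carrier's origin lies when the carrier is fully home (its back edge touches the stop block). Its axes are the fixture's: x is the direction in which the carrier slides home.
- clamp_pivot (a point): The axis about which the red handle turns: parallel to the fixture's x axis, 105 mm above the bench. Its axes are the fixture's.
- handle_grip (a point): Middle of the red handle's plastic sleeve, on its centre line, 80 mm from the pivot. The sleeve is 16 mm thick and runs from 34 to 120 mm from the pivot; its tip is round. Its z axis points along the handle, away from the pivot; +y is the upper, inner side of the handle (towards the carrier), on which to push.
- clamp_handle (a joint): Handle angle, rad; 0.122 + value is its lean from upright to the fixture's right (-y). 0: fully open, as it starts, held by friction. It grows as the handle is pushed over to the right and down. From about 0.95 the sprung pad meets the carrier and pushing gets harder (up to some 8 N mid-sleeve); past the dead point, 1.29, it snaps to its stop at 1.396, 3 degrees above level: locked.
- clamp_arm: The clamp's steel arm, in the same plane as the handle (fixture x = +45 mm). It swings down as the handle does and sets a sprung black rubber pad, 18 mm across, on the carrier's bar with some 30 N when locked. Origin: its pivot, 81 mm above the bench, 48 mm left of the handle's; the pad is 70 mm out along its y axis. Open, it stands up at 52 degrees, its end 155 mm above the bench.
- start_top (a point): Centre of the top of the green start button (28 mm across, in a black collar 44 mm across), about 67 mm above the bench, on the deck's front right. Pressed straight down.
- start (a joint): Travel of the start button, m: 0 released, 0.006 fully down (takes 5 N); it springs back.
- terminator: Bystander: a loose brass coax terminator standing on the deck between the button and the clamp, 15 mm across, 30 mm high; origin at its foot.
- red_unit: Bystander: a red plastic unit, 92 x 92 x 26 mm, loose on the bench to the left of the fixture or in front of it on the right; origin under its centre.
- grey_housing: Bystander: a grey printed housing, 85 x 72 x 57 mm, loose on the bench to the left of the fixture or in front of it on the right; origin under its centre.
- purple_frame: Bystander: a purple printed frame with a board in it, 100 x 100 x 55 mm, loose on the bench to the left of the fixture or in front of it on the right; origin under its centre.
- board_tower: Bystander: a tower of round green boards on a black foot, 96 mm across, 143 mm high, loose on the bench on the right; origin under its centre.
- handheld: Bystander: a black handheld analyser with a screen, 115 x 185 x 38 mm, and an upright antenna 155 mm high; loose on the bench to the right of the fixture; origin under its centre.
- screwdriver: Bystander: a screwdriver, 170 mm long, lying on the bench close to the right of the fixture, along x.
There are look-alikes about, which are no part of the job. There is more than one size of the carrier; the one meant has the size given above.

How it is judged:
By the outcome, as a careful person would: the job done as asked, in the order asked, and still so for the second after the job is handed in, with the robot touching nothing.
It also fails if it takes over 51 s, if anything falls off the work surface, if the arm or the gripper's body presses on something with over 40 N, if the wrist force passes 120 N, or if a joint passes its speed limit or range.

## Working session

There is one attempt and no reset: what is moved stays moved. The work goes in short steps, each a Python script; the robot and the scene stay as the last script left them, time stands still between calls to the robot, and variables do not carry over. Pictures are saved under pics/ and viewed, and the job is handed in when it is done.

```bash
ls; mkdir -p pics; python3 - <<'E'
from cell import r
import cv2
for n in("scene","top","wrist"):
    cv2.imwrite(f"pics/{n}0.png",r.snapshot(n)[:,:,::-1])
    print(n,r.camera_model(n))
print(r.get_time(),r.get_ee_pos(),r.get_tool_rot(),r.get_finger_gap(), r.pinch_z)
E
```

```text
pics
scene {'fx': 428.27876178178707, 'fy': 428.27876178178707, 'cx': 281.1853800506243, 'cy': 214.2975354953342, 'pose': array([[ 0.7862822 ,  0.3565847 , -0.50458662,  1.04420714],
       [ 0.61781078, -0.46480848,  0.634242  , -0.68349942],
       [-0.00837515, -0.81043225, -0.5857725 ,  0.79486041],
       [ 0.        ,  0.        ,  0.        ,  1.        ]])}
top {'fx': 482.5557305475718, 'fy': 482.5557305475718, 'cx': 277.5065005378729, 'cy': 205.1304174151507, 'pose': array([[-0.0208533 , -0.99674858,  0.07782929,  0.38248775],
       [-0.99950137,  0.02263029,  0.02202009, -0.00821347],
       [-0.02370979, -0.07733129, -0.99672349,  1.30263657],
       [ 0.        ,  0.        ,  0.        ,  1.        ]])}
wrist {'fx': 373.2094535208104, 'fy': 373.2094535208104, 'cx': 276.92448916583464, 'cy': 210.44702874991583, 'tool_from_camera': array([[ 4.51459882e-04, -9.55882727e-01, -2.93748207e-01,
         7.44740163e-02],
       [ 9.99999694e-01,  6.19370229e-04, -4.78592060e-04,
        -6.71808386e-04],
       [ 6.39416777e-04, -2.93747901e-01,  9.55882713e-01,
        -1.43052581e-01],
       [ 0.00000000e+00,  0.00000000e+00,  0.00000000e+00,
         1.00000000e+00]])}
0.15 [ 0.14711453 -0.60704913  0.2307075 ] [ 9.92941984e-01  1.18599518e-01 -1.19553412e-04 -5.97415302e-04] 0.08515827382420721 0.0187
```

View pics/scene0.png

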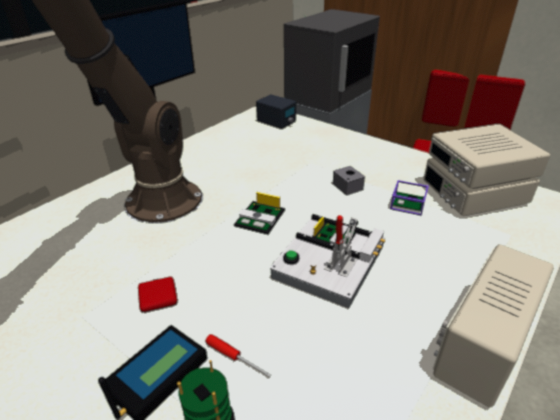

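View pics/top0.png

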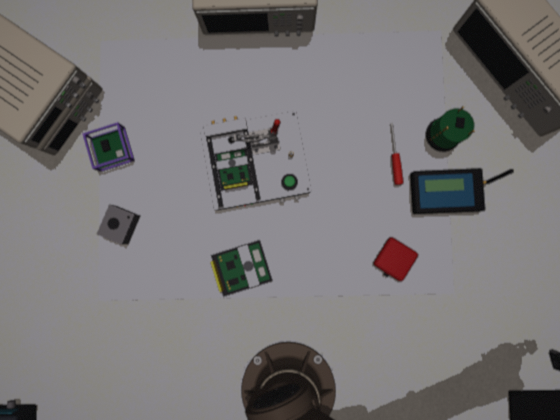

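```bash
python3 - <<'E'
import cv2
a=cv2.imread('pics/top0.png')[30:230,180:400];cv2.imwrite('pics/topcrop.png',cv2.resize(a,None,fx=3,fy=3,interpolation=cv2.INTER_CUBIC)[:600,:800])
a=cv2.imread('pics/scene0.png')[60:260,150:410];cv2.imwrite('pics/scenecrop.png',cv2.resize(a,None,fx=3,fy=3,interpolation=cv2.INTER_CUBIC))
E
```

```text
(no output)
```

View pics/topcrop.png

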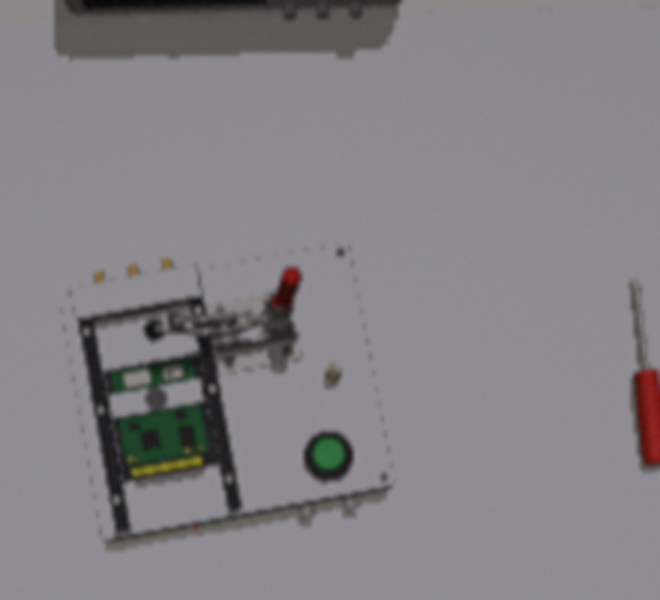

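View pics/scenecrop.png

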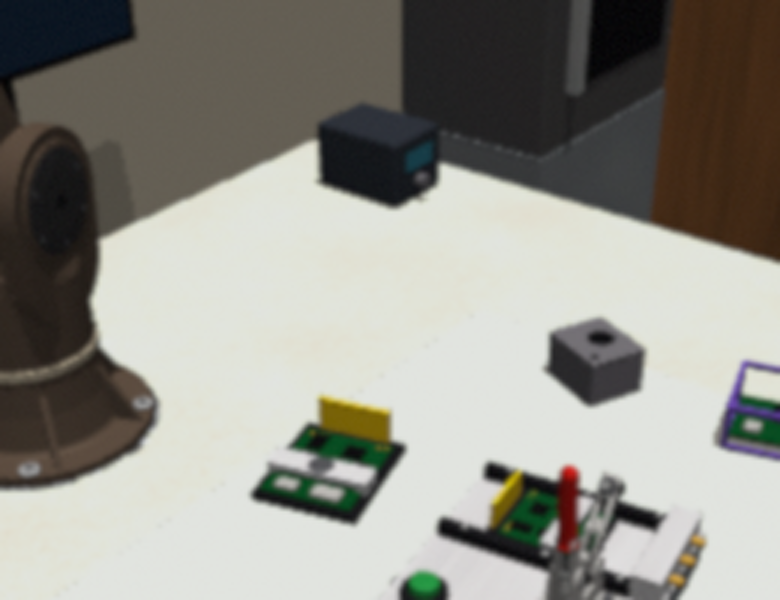

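In the top view the carrier on the deck has its tab at about (235,185). The look-alike carrier lies on the bench at (242,267), with its tab at (216,276). It is loose and off the fixture, so the one between the rails is meant. In the scene view the handle is at (340,228), the button at (291,257) and the terminator at (313,268). Next I'll fit the fixture pose.

```bash
cat > h.py <<'E'
import numpy as np, cv2
from scipy.optimize import least_squares
from scipy.spatial.transform import Rotation as R
def ray(cm,uv,T=None):
    T=cm['pose'] if T is None else T
    d=np.array([(uv[0]-cm['cx'])/cm['fx'],(uv[1]-cm['cy'])/cm['fy'],1.])
    return T[:3,3],T[:3,:3]@d
def onz(cm,uv,z,T=None):
    o,d=ray(cm,uv,T); return o+d*(z-o[2])/d[2]
def proj(cm,P,T=None):
    T=cm['pose'] if T is None else T
    p=(np.atleast_2d(P)-T[:3,3])@T[:3,:3]
    return np.c_[cm['fx']*p[:,0]/p[:,2]+cm['cx'],cm['fy']*p[:,1]/p[:,2]+cm['cy']]
def fw(f,P):
    """fixture (x,y,yaw) -> world"""
    P=np.atleast_2d(P).astype(float);c,s=np.cos(f[2]),np.sin(f[2])
    return np.c_[f[0]+c*P[:,0]-s*P[:,1],f[1]+s*P[:,0]+c*P[:,1],P[:,2]]
E
python3 - <<'E'
from cell import r
from h import *
cm=r.camera_model('top')
px={(-.11,.13):(105,540),(-.11,-.13):(391,487),(.11,-.13):(350,245),(.11,.13):(68,285)}
K=[np.array([*k,.045]) for k in px];U=np.array([(u/3+180,v/3+30) for u,v in px.values()])
for u in U: print(onz(cm,u,.045).round(4))
s=least_squares(lambda f:(proj(cm,fw(f,K))-U).ravel(),[.6,.1,0]);print(s.x,s.fun.round(1))
f=s.x
def tf(uv,z):
    p=onz(cm,(uv[0]/3+180,uv[1]/3+30),z)[:2]-f[:2];c,s_=np.cos(f[2]),np.sin(f[2]);return np.array([c*p[0]+s_*p[1],-s_*p[0]+c*p[1]]).round(4)
print('button',tf((329,456),.067),'term',tf((333,371),.075),'tip',tf((290,277),.22),'tab top',tf((132,472),.081),tf((202,461),.081),'railfront',tf((123,530),.061),tf((234,508),.061),'railend',tf((87,323),.061),tf((196,303),.061))
E
```

```text
[0.4716 0.1837 0.045 ]
[ 0.5123 -0.067   0.045 ]
[ 0.7281 -0.0364  0.045 ]
[0.6989 0.2141 0.045 ]
[0.6026973  0.07359597 0.13805955] [-1.4 -1.6  1.3  0.2  1.3 -0.6 -1.3  1.9]
button [-0.076  -0.0774] term [-0.0052 -0.0923] tip [ 0.045  -0.0668] tab top [-0.0643  0.0906] [-0.0646  0.0302] railfront [-0.1101  0.1081] [-0.1066  0.0105] railend [0.0741 0.1122] [0.076  0.0154]
```

```bash
python3 - <<'E'
from cell import r
from h import *
q=(R.from_euler('z',.138)*R.from_euler('x',np.pi)).as_quat()
r.reach([.55,.055,.30],q); r.gripper_to(0.0)
T=np.eye(4);T[:3,:3]=R.from_quat(r.get_tool_rot()).as_matrix();T[:3,3]=r.get_ee_pos()
im=r.snapshot('wrist');np.save('w1_T.npy',T);cv2.imwrite('pics/w1.png',im[:,:,::-1])
cv2.imwrite('pics/s1.png',r.snapshot('scene')[:,:,::-1])
print(r.get_time(),T.round(4),r.get_finger_gap(),r.get_wrist_force())
a=cv2.imread('pics/w1.png');cv2.imwrite('pics/w1b.png',cv2.resize(a,(800,600),interpolation=cv2.INTER_CUBIC))
E
```

```text
3.7583 [[ 0.9905  0.1376 -0.      0.55  ]
 [ 0.1376 -0.9905 -0.      0.055 ]
 [-0.      0.     -1.      0.3   ]
 [ 0.      0.      0.      1.    ]] 0.0003446459467312618 [0.02859155 0.00125308 0.60930558]
```

View pics/w1b.png

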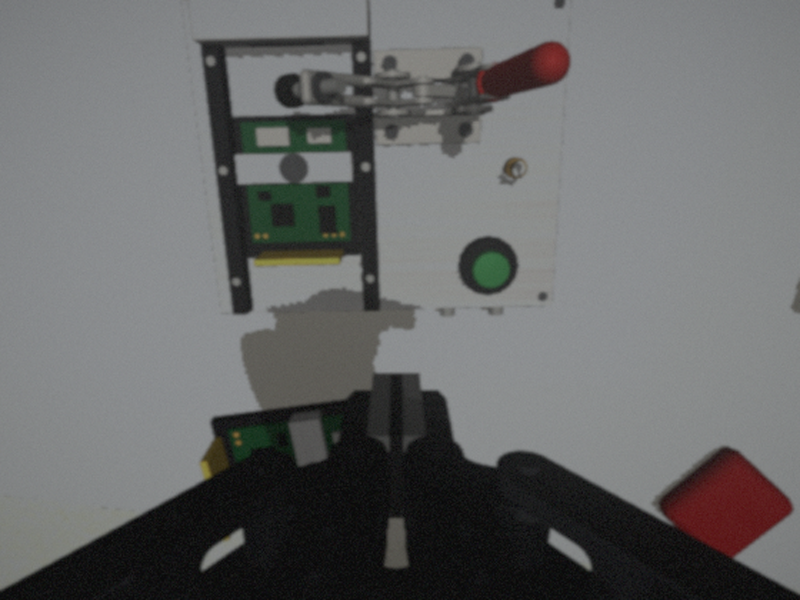

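View pics/s1.png

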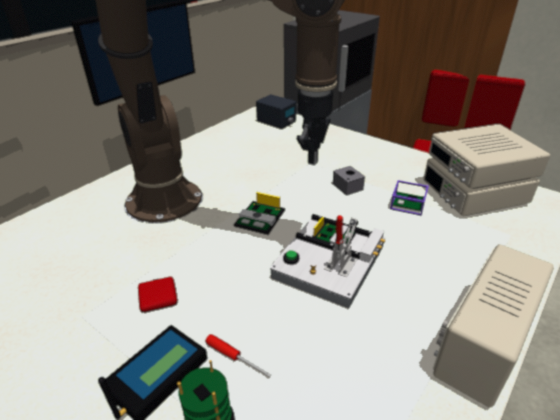

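The wrist view shows the right carrier with its tab at (298,258), the button at (490,270), the terminator at (514,168), the handle's round tip at (550,62) and the pad at (290,90).

```bash
python3 - <<'E'
from cell import r
from h import *
cm=r.camera_model('wrist');T=np.load('w1_T.npy');C=T@cm['tool_from_camera']
k=560/800
# rail/deck features
px=[((-.11,.13,.045),(221,313)),((-.11,-.13,.045),(553,305)),((-.11,.06+.0555,.061),(232,313)),((-.11,.06-.0555,.061),(380,310))]
K=np.array([a for a,_ in px]);U=np.array([b for _,b in px])*k
s=least_squares(lambda f:(proj(cm,fw(f,K),C)-U).ravel(),[.6,.07,.138]);f=s.x;print(f,s.fun.round(1))
def tf(uv,z):
    p=onz(cm,np.array(uv)*k,z,C)[:2]-f[:2];c,s_=np.cos(f[2]),np.sin(f[2]);return np.array([c*p[0]+s_*p[1],-s_*p[0]+c*p[1]]).round(4)
for n,uv,z in [('button',(490,270),.067),('collar',(488,264),.06),('term',(516,167),.075),('tip',(551,62),.22),('tabtopfrontL',(256,265),.081),('R',(341,262),.081),('tab top backL',(255,259),.081),('barfront',(293,184),.065),('barback',(293,154),.065),('stop left rail end',(203,42),.061),('stop top edge front L',(193,39),.075),('stop bottom edge',(290,52),.045),('railL out front',(232,313),.061),('railL in',(251,311),.061),('railR in',(364,310),.061),('railR out',(380,309),.061),
 ('deck backright screw',(560,3),.045)]: print(n,tf(uv,z))
print('tcp',proj(cm,T[:3,3],C)/k)
for d in(.011,-.011):
  for e in (.0145,-.0145): print((proj(cm,T[:3,3]+T[:3,:3]@[d,e,0],C)/k).round(0))
a=cv2.imread('pics/w1.png')
c=cv2.resize(a[0:230,130:420],(800,634),interpolation=cv2.INTER_CUBIC)[:600]
cv2.imwrite('pics/w1c.png',c)
E
```

```text
[0.6054336  0.0730778  0.15671913] [-0.3 -2.7 -0.5 -1.1  0.8  1.6 -0.1  2. ]
button [-0.0768 -0.0765]
collar [-0.0739 -0.0761]
term [-0.004  -0.0901]
tip [ 0.0432 -0.0701]
tabtopfrontL [-0.0667  0.089 ]
R [-0.0657  0.0297]
tab top backL [-0.0625  0.0893]
barfront [-0.0133  0.0622]
barback [0.0068 0.0607]
stop left rail end [0.0782 0.1149]
stop top edge front L [0.0778 0.1164]
stop bottom edge [0.0735 0.0614]
railL out front [-0.1081  0.1162]
railL in [-0.1068  0.1016]
railR in [-0.1075  0.0164]
railR out [-0.107   0.0043]
deck backright screw [ 0.1    -0.1208]
tcp [[397.9011312  398.44386857]]
[[448. 364.]]
[[348. 364.]]
[[446. 431.]]
[[350. 431.]]
```

View pics/w1c.png

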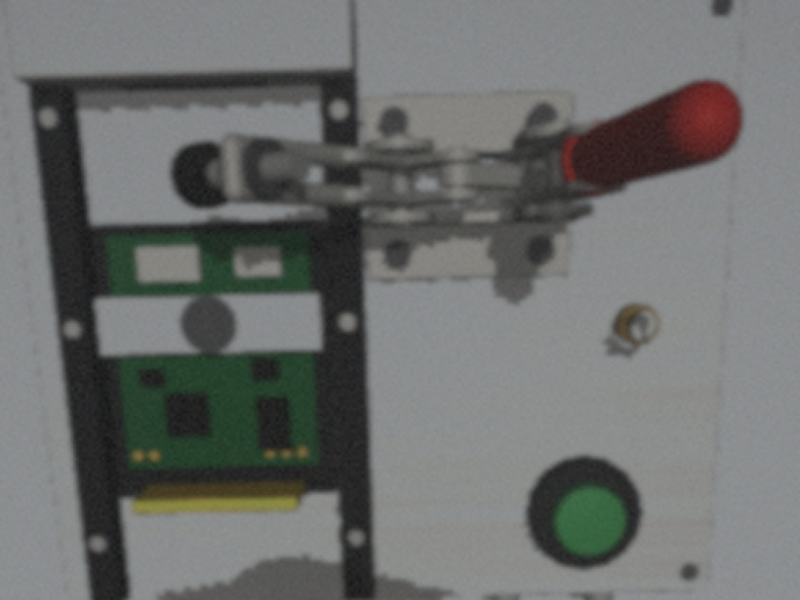

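```bash
cat > fit.py <<'E'
from cell import r
from h import *
cm=r.camera_model('wrist');T=np.load('w1_T.npy');C=T@cm['tool_from_camera']
k=290/800
cv=lambda u:np.array([u[0]*k+130,u[1]*k])
L=[onz(cm,cv(u),.0615,C) for u in [(97,543),(72,328),(47,117)]];Rr=[onz(cm,cv(u),.0615,C) for u in [(356,537),(347,321),(338,110)]]
D=[onz(cm,cv(u),.045,C) for u in [(689,572),(722,7)]]
for A in (L,Rr,D):
    d=A[-1]-A[0];print('yaw',np.arctan2(d[1],d[0]),np.linalg.norm(d))
E
cat >> fit.py <<'E'
for a,b in zip(L,Rr): d=a-b;print('yaw',np.arctan2(-d[0],d[1]),np.linalg.norm(d))
def res(p):
    f=p[:3];xs=p[3:6]
    m=[fw(f,[x,.06+.0495,0])[0,:2] for x in xs]+[fw(f,[x,.06-.0495,0])[0,:2] for x in xs]+[fw(f,[p[6],-.12,0])[0,:2],fw(f,[-p[6],-.12,0])[0,:2]]
    o=[x[:2] for x in L+Rr]+[D[1][:2],D[0][:2]]
    return 1000*(np.array(m)-np.array(o)).ravel()
s=least_squares(res,[.6,.07,.14,-.09,0,.06,.1]);print(s.x.round(4),s.fun.round(1))
f=s.x[:3]
def tf(uv,z):
    p=onz(cm,cv(uv),z,C)[:2]-f[:2];c,s_=np.cos(f[2]),np.sin(f[2]);return np.array([c*p[0]+s_*p[1],-s_*p[0]+c*p[1]]).round(4)
E
python3 - <<'E'
from fit import *
for n,uv,z in [('button',(590,521),.067),('term',(638,324),.075),('tip c',(705,119),.212),('tab front topL',(134,513),.081),('R',(297,509),.081),('bar fr',(208,355),.065),('bar bk',(208,295),.065),('rail end',(30,84),.061),('rail end R',(352,75),.061),('stop bottom',(220,92),.045),('handle base',(570,160),.138),('tray front L',(120,495),.053),('tray frontR',(345,488),.053)]: print(n,tf(uv,z))
E
```

```text
yaw 0.1639151911859151 0.1501832271941932
yaw 0.16519713222722568 0.14997672103195298
yaw 0.16343991235386057 0.2036453408408547
yaw 0.16251950600472478 0.09939023988579486
yaw 0.16318569803073327 0.0992405025488818
yaw 0.16043381200279275 0.099198482963819
[ 0.6024  0.0732  0.1633 -0.0796  0.0007  0.0705  0.1018] [ 0.1 -0.8  0.1 -0.7 -0.  -0.9  0.1 -0.4  0.1 -0.5  0.2 -0.6 -0.3  1.9
 -0.3  1.9]
button [-0.0742 -0.0775]
term [-0.0022 -0.0908]
tip c [ 0.0468 -0.0731]
tab front topL [-0.0636  0.0895]
R [-0.0636  0.0306]
bar fr [-0.0098  0.0613]
bar bk [0.011  0.0596]
rail end [0.0811 0.115 ]
rail end R [0.0811 0.006 ]
stop bottom [0.0794 0.0535]
handle base [ 0.046  -0.0565]
tray front L [-0.0628  0.1019]
tray frontR [-0.0622  0.0148]
```

```bash
cat >> h.py <<'E'
F=np.array([.6024,.0728,.1633])
Q=(R.from_euler('z',F[2])*R.from_euler('x',np.pi)).as_quat()
def W(x,y,z): return fw(F,[x,y,z])[0]
def ff(r):
    c,s=np.cos(F[2]),np.sin(F[2]);a=r.get_wrist_force();return np.array([c*a[0]+s*a[1],-s*a[0]+c*a[1],a[2]])
def snap(r,n,name):
    T=np.eye(4);T[:3,:3]=R.from_quat(r.get_tool_rot()).as_matrix();T[:3,3]=r.get_ee_pos()
    im=r.snapshot(n);np.save(name+'_T.npy',T);cv2.imwrite(f'pics/{name}.png',cv2.resize(im[:,:,::-1],(800,600),interpolation=cv2.INTER_CUBIC));return T
E
python3 - <<'E'
from cell import r
from h import *
r.reach(W(-.095,.06,.12),Q)
r.movel(W(-.095,.06,.058),vel=.15)
f0=ff(r);print(r.get_time(),f0.round(2))
r.movel(W(-.072,.06,.058),vel=.08);print((ff(r)-f0).round(2))
x=-.072
r.movel(W(-.036,.06,.058),vel=.05);x=-.036;print(r.get_time(),(ff(r)-f0).round(2))
while x<-.022:
    x+=.0015;r.movel(W(x,.06,.058),vel=.03);f=ff(r)-f0;print(round(x,4),f.round(2))
    if f[0]<-10:break
r.dwell(.1);print((ff(r)-f0).round(2),r.get_time(),r.get_ee_pos()-W(x,.06,.058))
E
```

```text
5.1333 [-0.05 -0.38 -0.19]
[-0.45  0.37  0.88]
6.4417 [0.18 0.44 0.14]
-0.0345 [-0.69  0.2  -0.46]
-0.033 [-0.1  -0.62 -0.02]
-0.0315 [-0.33  0.14  0.5 ]
-0.03 [-0.58  1.23  0.3 ]
-0.0285 [-5.47 -0.2   3.33]
-0.027 [-10.46  -0.55   7.56]
[-10.34   0.03   7.74] 8.0417 [-0.00244648 -0.00039587 -0.0003325 ]
```

```bash
python3 - <<'E'
from cell import r
from h import *
r.movel(W(-.06,.06,.062),vel=.15)
r.movel(W(-.09,.04,.26),vel=.3)
snap(r,'wrist','w2');print(r.get_time(),ff(r))
E
```

```text
9.2917 [-0.25805248  0.66747474 -1.33503203]
```

View pics/w2.png

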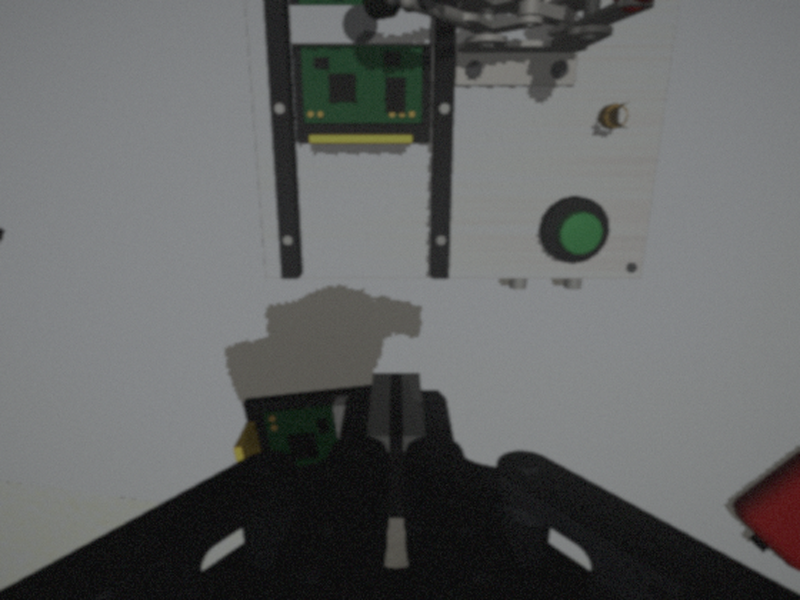

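```bash
python3 - <<'E'
from cell import r
from h import *
r.reach(W(.0455,-.025,.27),Q)
r.movel(W(.0455,-.03,.205),vel=.15)
T=snap(r,'wrist','w3');snap(r,'scene','s3');print(r.get_time(),ff(r))
def tf(name,uv,z):
    cm=r.camera_model('wrist');C=np.load(name+'_T.npy')@cm['tool_from_camera']
    p=onz(cm,np.array(uv)*.7,z,C)[:2]-F[:2];c,s=np.cos(F[2]),np.sin(F[2]);return np.array([c*p[0]+s*p[1],-s*p[0]+c*p[1]]).round(4)
print('tabface',tf('w2',(360,144),.081),'button',tf('w2',(581,233),.067))
E
```

```text
10.625 [-1.05254178 -1.43508243  0.05087087]
tabface [-0.0197  0.0611] button [-0.074  -0.0768]
```

View pics/w3.png

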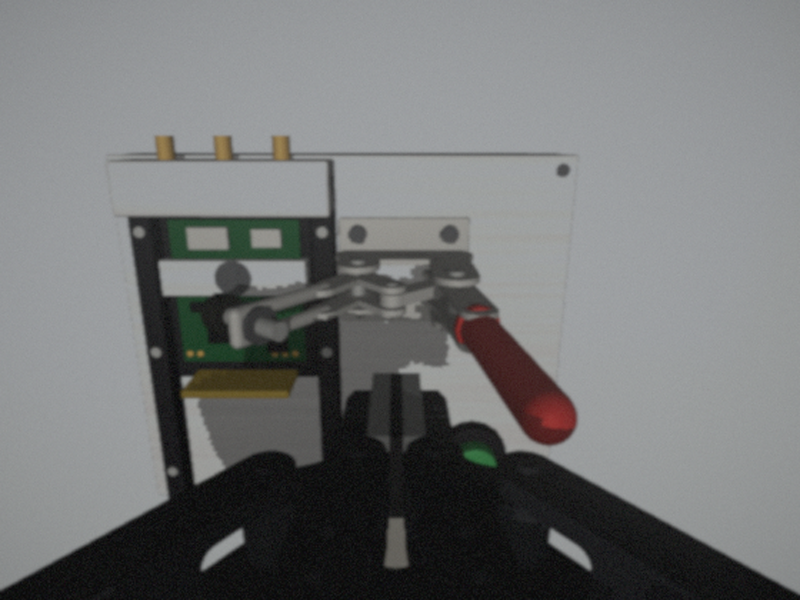

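View pics/s3.png

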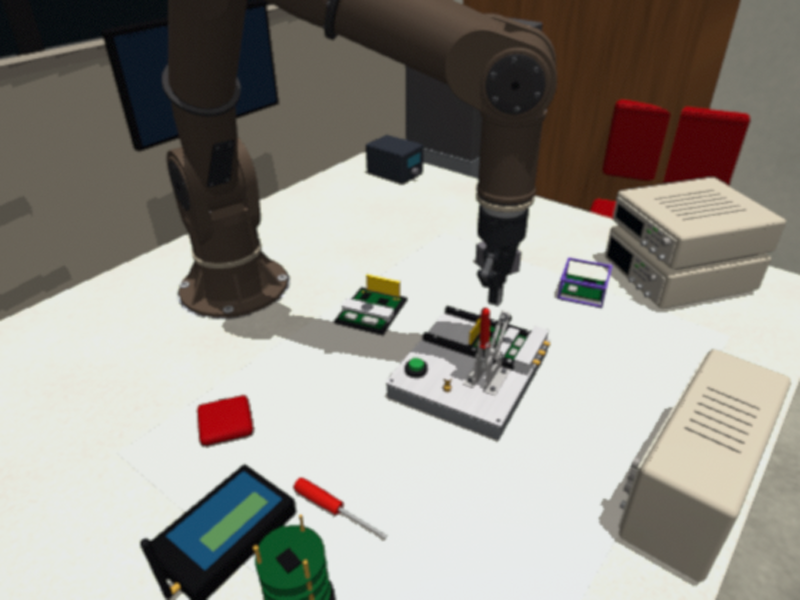

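The carrier's back edge meets the stop block in w3 at (235,217), and the tab face is at −0.0197, so it is home. The fingertips (395,378) are left of the handle, whose tip is at (550,420). I'll push the handle over next.

```bash
cat > arc.py <<'E'
from cell import r
from h import *
PY,PZ,L,w=-.058,.105,.100,.007
def tcp(th,pen=.001):
    y=PY-L*np.sin(th)+(.008-pen)*np.cos(th)+w; z=PZ+L*np.cos(th)+(.008-pen)*np.sin(th)
    return W(.0455,y,z)
if __name__=='__main__':
    cm=r.camera_model('wrist');C=np.load('w3_T.npy')@cm['tool_from_camera']
    p=onz(cm,np.array((550,418))*.7,.216,C);print('tip-F',fw([0,0,-F[2]],[p-[F[0],F[1],0]]))
    f0=ff(r)
    for th in np.r_[.122,.4,.65,.85,1.0]:
        r.movel(tcp(th),vel=.1);print(round(th,2),(ff(r)-f0).round(1),r.get_time())
    snap(r,'scene','s4');snap(r,'wrist','w4')
E
python3 arc.py
```

```text
tip-F [[ 0.04477254 -0.0719337   0.216     ]]
0.12 [1.6 2.1 0.5] 11.0333
0.4 [ 2.1  1.9 -0.6] 11.4583
0.65 [ 0.9  2.4 -0.1] 11.8583
0.85 [1.2 2.2 0.2] 12.2083
1.0 [ 1.6  1.6 -1.1] 12.5083
```

View pics/w4.png

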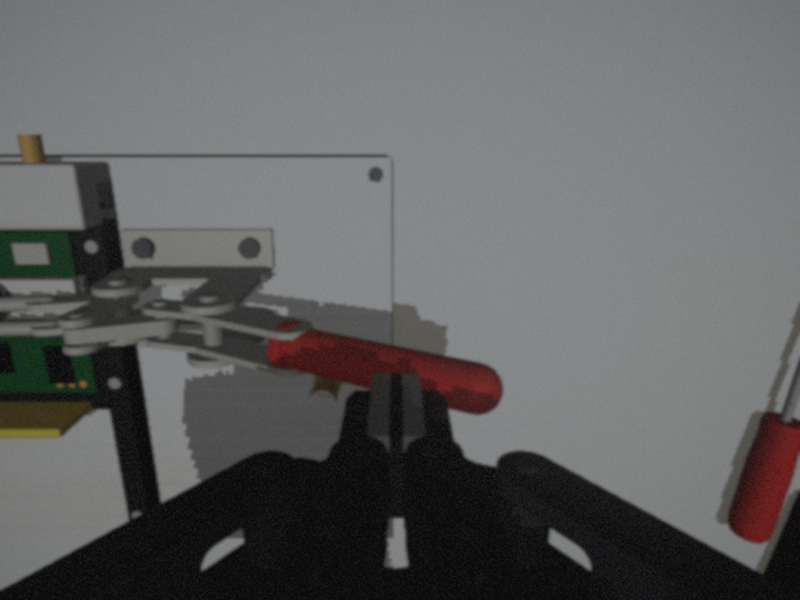

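View pics/s4.png

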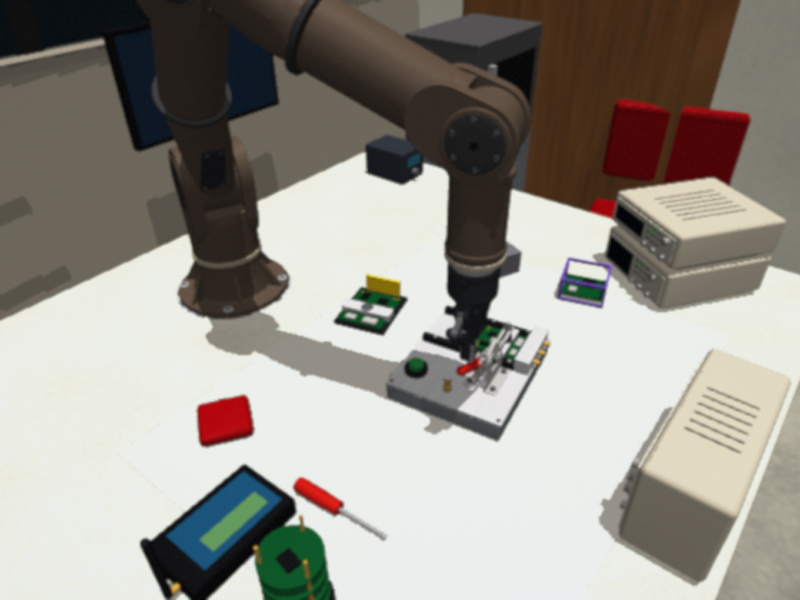

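The handle follows the fingertips and is now leaning at about (390,365). I'll carry on past the dead point.

```bash
python3 - <<'E'
from arc import *
for th in np.r_[1.1,1.2,1.3,1.37,1.43,1.48,1.518]:
    r.movel(tcp(th),vel=.06);print(round(th,2),ff(r).round(1),r.get_time())
r.dwell(.2);print(ff(r).round(1),r.get_ee_pos()-tcp(th))
snap(r,'scene','s5');snap(r,'wrist','w5')
E
```

```text
1.1 [-0.6 -0.3  1. ] 12.925
1.2 [0.2 0.4 2.9] 13.2417
1.3 [-0.3  0.4  2. ] 13.5583
1.37 [ 0.2  0.2 -0.8] 13.825
1.43 [-0.2 -0.5 -0.1] 14.075
1.48 [-0.7 -0.2  0.2] 14.325
1.52 [-1.4  0.7  4.3] 14.575
[-0.6  1.6  5.1] [0.00058222 0.00032376 0.00067007]
```

View pics/w5.png

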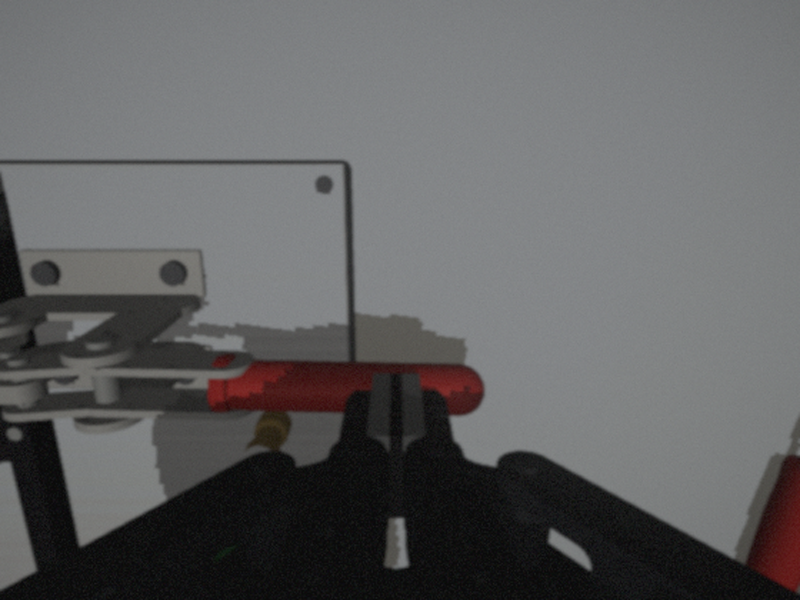

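The handle lies level in w5 and the force fell away past 1.3, so it snapped over. I'll retreat upward and check the lock and the carrier.

```bash
python3 - <<'E'
from arc import *
p=r.get_ee_pos();r.movel(p+[0,0,.06],vel=.2)
r.reach(W(-.0742,-.077,.2),Q)
snap(r,'wrist','w6');snap(r,'scene','s6');print(r.get_time(),ff(r))
im=cv2.imread('pics/s6.png')[280:450,350:580];cv2.imwrite('pics/s6c.png',cv2.resize(im,None,fx=3.4,fy=3.4,interpolation=cv2.INTER_CUBIC))
E
```

```text
16.05 [-0.37401784  0.18723182  0.00812882]
```

View pics/w6.png

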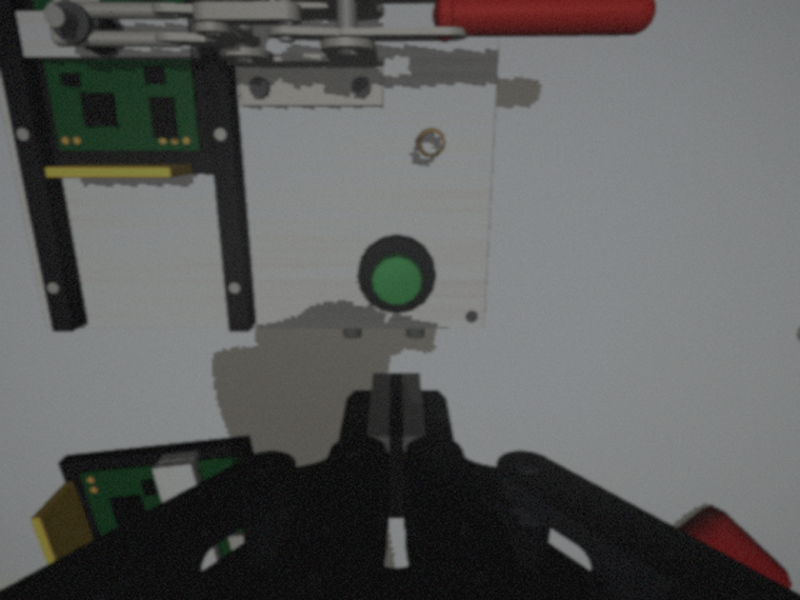

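View pics/s6c.png

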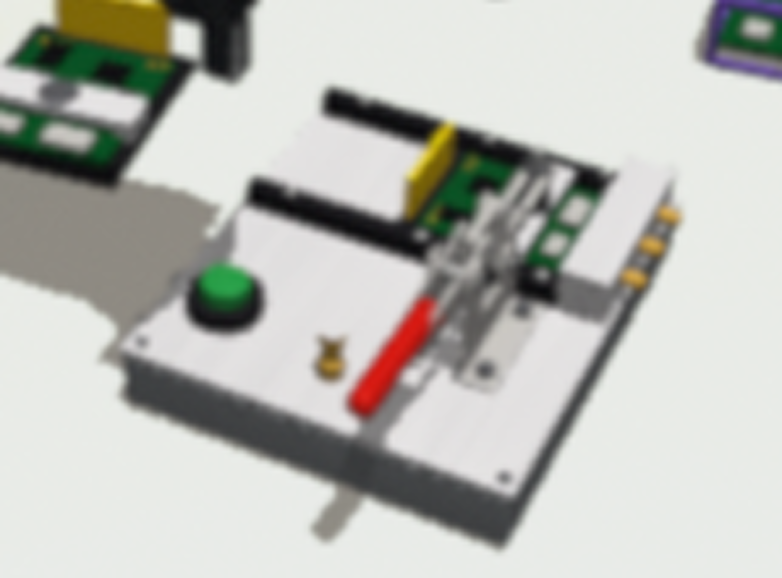

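The clamp is down on the bar, the handle is level and the terminator is undisturbed. The button is at (396,281) in w6, so I'll press it now.

```bash
python3 - <<'E'
from arc import *
cm=r.camera_model('wrist');C=np.load('w6_T.npy')@cm['tool_from_camera']
b=onz(cm,np.array((396.5,281))*.7,.067,C);print(b,W(-.0742,-.077,.067))
r.movel([b[0],b[1],.074],vel=.15);f0=ff(r)
z=.069
while z>.050:
    r.movel([b[0],b[1],z],vel=.03);f=ff(r)-f0;print(round(z,4),f.round(1),round(r.get_ee_pos()[2],4))
    if f[2]>16:break
    z-=.0015
r.dwell(.3);print((ff(r)-f0).round(1),r.get_ee_pos()[2])
snap(r,'scene','s7')
r.movel([b[0],b[1],.12],vel=.1)
r.reach(W(-.0742,-.03,.26),Q);r.dwell(.3)
snap(r,'scene','s8');snap(r,'wrist','w8');print(r.get_time(),ff(r))
im=np.hstack([cv2.imread(f'pics/{n}.png')[290:440,370:560] for n in('s7','s8')]);cv2.imwrite('pics/s78.png',cv2.resize(im,None,fx=2.1,fy=2.1,interpolation=cv2.INTER_CUBIC))
E
```

```text
[ 0.54160252 -0.01538372  0.067     ] [ 0.54170543 -0.01523868  0.067     ]
0.069 [0.9 0.2 0.7] 0.0692
0.0675 [0.2 0.2 0.2] 0.0675
0.066 [ 0.2 -0.8  2.3] 0.0661
0.0645 [0.8 0.3 3.5] 0.0646
0.063 [ 0.5 -0.1  3.3] 0.063
0.0615 [0.9 0.7 3.6] 0.0615
0.06 [-3.4  0.2 15.6] 0.061
0.0585 [-8.4 -0.2 32.1] 0.0606
[-9.   0.1 31.1] 0.06063556042737236
21.2667 [ 0.13216639  0.09225979 -1.03387811]
```

View pics/s78.png

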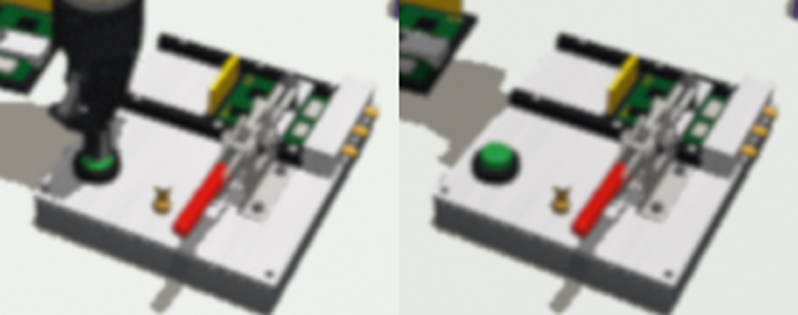

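View pics/w8.png

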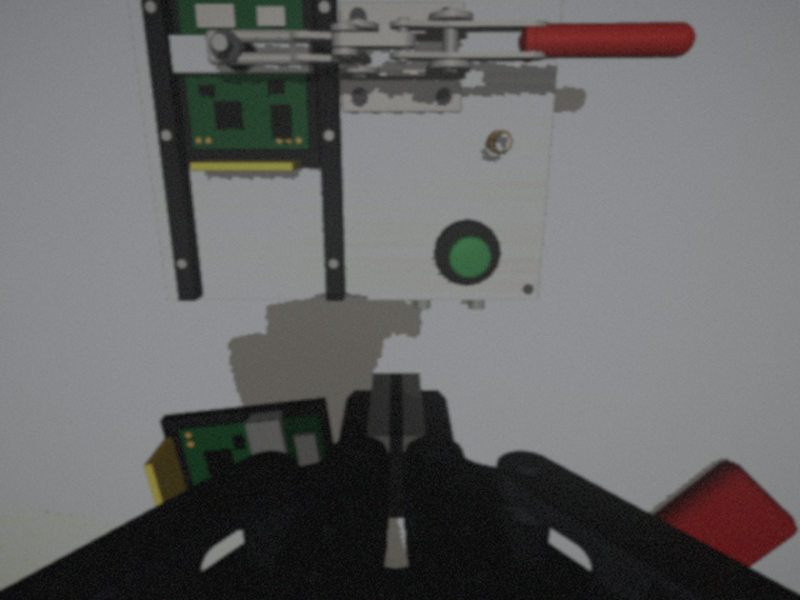

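```bash
python3 -c "
from cell import r
print(r.get_time(),r.get_wrist_force());r.finish_job()"
```

```text
21.2667 [ 0.11540891  0.11251936 -1.03387811]
the job is handed in; nothing more can be done
```

The board test sequence is done in the order asked and handed in at 21.3 s, with the robot clear and touching nothing.

- **Carrier:** I pushed it home by the yellow tab with closed fingers. It came up against the block at about 10 N. Afterwards the picture showed no gap at the block, and the tab face measured −19.7 mm against about −20 mm expected for home.
- **Clamp:** I pushed the handle over and down past its dead point. The force rose, fell away after the dead point, and then met the handle at its stop. The pictures show the handle level and the arm down across the carrier's bar. I did not measure the pad force directly.
- **Button:** It bottomed out at 61 mm, which is 6 mm of travel. My last step pressed to about 32 N, more than the 5 N it takes. After I let go, the picture shows it sprung back up.
- **Loose things:** The terminator and the look-alike carrier looked undisturbed in the last pictures. I did not check the other loose things one by one.

No check failed. The one odd reading was an upward force of about 7.5 N on the fingers while the carrier was held against the block.

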